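Press a plug home with the hand-cranked screw press

TASK

Push the loading slide of the blue press fully in, take the red crank grip and wind the press down clockwise at a steady, unhurried pace, without letting go, until the steel plug bottoms in its brass fitting: when you feel it go solid, press it up firmly for a moment (100 to 150 N under the ram), but do not force it. Then wind back about a full turn so that the ram stands well clear of the plug, and let go; leave the slide in and the other things on the table alone.

Things in the scene. Friction and masses are not known exactly. Their poses are not given: they have to be found in the camera images.
- press: Blue C-frame bench screw press, bolted down. Origin on the table under the screw's axis, z up. Throat opens along its own +y, column at y -67 to -133 mm. Base 110 mm wide in x, y -140 to +205, 21 mm high; head 78 mm wide, 140 to 185 mm above the table, y -133 to +38. All heights given are above the table.
- screw_axis (a point): Fixed point on the screw's vertical axis, 195 mm high, at the top of the brass nut on the head. One turn of the crank, clockwise from above, lowers screw, ram, crank and grip together by 16 mm: the grip follows a helix of 65 mm radius about this axis. The screw stays where it is left.
- crank (a joint): Turn of the crank in rad: 0 with the ram fully up, growing clockwise seen from above as the ram goes down, stop at 18; it starts between 0 and 2. At 0 the arm points along the press's -y. Running friction 0.08 N m plus 0.015 N m per rad/s: 1 to 2 N along the circle at the grip; at rest it can hold back about as much, either way.
- grip_mid (a point): Near the middle of the red crank grip: upright cylinder, 23 mm diameter, from 24 mm above to 30 mm below this point. It spins freely on its pin, so the hand can keep one heading while the crank goes round. 292 mm high at crank 0. The crank arm's top is 35 mm below this point; nothing inside the circle stands more than 2 mm above the arm. Grasp from above.
- ram_tip (a point): Centre of the flat lower face (22 mm diameter) of the steel ram: 130 mm high at crank 0, 2.55 mm lower per rad.
- slide_knob (a point): Middle of the black knob (upright, 26 mm diameter, 34 mm high, on a 12 mm stem) at the outer end of the loading slide; 83 to 87 mm high, on the press's own y axis: 235 mm from the screw's axis when the slide is out, 145 mm when in. Top of the slide: 39 mm below this point.
- slide (a joint): Travel of the loading slide in m: 0 pulled out (start), 0.090 fully in at its stop, the fitting then under the ram. It moves along the press's -y with about 3 N of friction and stays where it is left. The bed under it has packing of unknown thickness, 0 to 4 mm, so the level at which the ram meets the plug differs each time.
- fitting: Loose brass hexagon fitting (0.2 to 0.3 kg, 44 mm high, 38 mm over the hexagon) standing in the round black nest of the slide. Origin at the centre of its underside, z up.
- plug (a joint): How far the steel plug (24 mm head, 5 mm thick) is pressed into the fitting, in m: starts at 0 to 0.003; home is where its stem bottoms on a hidden washer, at 0.0065 to 0.0095 depending on the part (head 0.5 to 3.5 mm off the fitting). Pressing takes a steady 40 N under the ram; once home the load climbs: 75 N about 0.12 rad of crank later, 200 N after 0.35 rad.
- plug_top (a point): Centre of the plug's top face, where the ram presses; 59 mm above the fitting's underside, less the plug's travel. Load under the ram is felt along the circle at the grip, on top of the running friction: 40 N is 1.6 N at the grip, 100 N 3.9 N, 200 N 7.8 N. Under 75 N the plug is not firmly home; over 230 N crushes the washer.
- done_0: Finished fitting with plug, standing on the plate beyond the press (49 mm high, 38 mm wide), loose, leave alone; origin at its underside.
- done_1: Finished fitting with plug, standing on the plate beyond the press (49 mm high, 38 mm wide), loose, leave alone; origin at its underside.
- done_2: Finished fitting with plug, standing on the plate beyond the press (49 mm high, 38 mm wide), loose, leave alone; origin at its underside.
- tray: Clear tray (200 x 140 x 30 mm) with brass fittings, loose, leave alone; origin at the centre of its underside.
- plug_cup: Orange cup (68 mm wide, 45 mm high) with plugs, loose, leave alone; origin at its underside.
- gauge: Plug gauge with blue handle lying on the table (108 mm long, 18 mm thick), loose, leave alone; origin at its underside, x along it.
- driver: Screwdriver lying on the table, loose, leave alone; origin at its underside.
- scanner: Hand-held code scanner lying on the table (about 155 mm long, 50 mm high), loose, leave alone; origin at its underside.
Mind the look-alikes: they are no part of the job. Leave any purple look-alike of the fitting alone.

How it is judged (in metres and radians):
On the way, in this order (a step that is already met when the one before it is completed fails the run):
1. the loading slide is fully in (within 2 mm of its stop) (value of joint slide above 0.088 m), for 0.2 s.
2. the crank is being wound down by its grip (value of joint crank above 3 rad and contact force between the fingers and grip above 1 N), for 0.2 s.
3. the plug is bottomed in the fitting and pressed up with at least 75 N under the ram, slide still in (value of joint plug above 0.006 m and contact force between ram and plug above 75 N and value of joint slide above 0.088 m), for 0.2 s.
At the end, for the whole second after the job is handed in: The plug is pressed in (6 mm or more; bottomed, as the step before shows), the slide is in within 2 mm of its stop, the fitting stands upright (within 0.1 rad) in its nest under the ram (within 6 mm), the ram's face is at least 8 mm above the plug, and crank and fitting are at rest (value of joint plug above 0.006 m and value of joint slide above 0.088 m and z of ram_tip in the frame of plug_top above 0.008 m and horizontal distance between plug_top and screw_axis below 0.006 m and angle between fitting's own z axis and vertical below 0.1 rad and velocity of joint crank between -0.1 and 0.1 rad/s and linear speed of fitting below 0.01 m/s); the robot touches nothing.
It fails at once if the ram presses on the plug with more than 230 N (contact force between ram and plug above 230 N).
It fails at once if the grip is let go between the start of the winding and the plug being home (value of joint crank above 2.8 rad and value of joint plug below 0.006 m and contact force between the fingers and grip below 0.05 N).
It fails at once if the crank is spun faster than 8 rad/s (velocity of joint crank above 8 rad/s or velocity of joint crank below -8 rad/s).
It fails at once if the fitting is tipped by more than 0.3 rad (angle between fitting's own z axis and vertical above 0.3 rad).
It fails at once if one of the other things on the table is moved by more than 15 mm (distance of any of done_0, done_1, done_2, tray, plug_cup, gauge, driver, scanner from where it was at the start of the episode above 0.015 m).
It also fails if it takes over 72 s, if anything falls off the work surface, if the arm or the gripper's body presses on something with over 40 N, if the wrist force passes 120 N, or if a joint passes its speed limit or range.

ROBOT

A 6-joint arm with a two-finger parallel gripper is mounted at the origin on the work surface. World frame = base frame: x ahead of the robot, y to its left, z up, the work surface at z = 0. Lengths are in mm, angles in degrees, forces in N, time in s.
With the tool pointing down it reaches from about 350 to 875 mm from the base axis. Payload 15.5 kg.
Tool frame: the origin (TCP) lies at the very end of the fingers, on their centre line; the grasp point (between the pads) lies 19 mm behind it; z points along the fingers, y is the line along which they close (so a half turn about z gives the same grasp; the last joint's range is limited). The gripper opens to 85 mm and grips with 20 to 120 N. Pads are 22 mm wide; open, the fingers measure 114 mm over their backs; the gripper's body (76 mm by 85 mm) begins 54 mm behind the grasp point. The pads swing forward as they close: fully open they stand 13 mm farther back than shut.
Start: joints at [-71.992, 28.281, 77.091, -0, 74.628, -5.472], TCP at [249.017, -573.251, 231.277] pointing down, gripper open.
Joint ranges: [-166.48, 166.48], [-47.26, 123.95], [12.59, 153.08], [-70.14, 250.14], [6.76, 159.57], [-176.63, 176.63]. Speed limits (degrees/s): [108.29, 108.29, 147.25, 172.46, 172.46, 172.46].

INTERFACE

Orientations are given as [roll, pitch, yaw] about the fixed x, y, z axes, in that order (R = Rz(yaw) Ry(pitch) Rx(roll)).
In Python, from plant import read_state, capture, camera_params, sign_off gives the robot as it stands.
- The arm moves only by the tool play_rows, never from a script. Its argument "moves" is a list of rows, each a list of 3 entries, a list of its own where there are three numbers: the turn, a rotation vector about the world's x, y, z in degrees, then the shift along the world's x, y, z in mm, then the opening in per cent of the stroke, from 0 (shut) to 100 (fully open). In form: [[[ax, ay, az], [dx, dy, dz], claw], ...]. A call has 1 to 12 rows; each row is the pose to reach, as a shift and turn from the pose commanded when the call began; what a row does not reach only later rows make up. A row lasts 1/10 s, in which the tool goes at most 50 mm and 8.59 degrees, less where a joint would pass 70% of its speed; a pose out of reach is approached as far as the arm can. A call with a gripper value outside its range is refused whole. The fingers move at their own pace and stop on an object; "newtons" is the grip in N (left out, the last holds). Time passes only in rows, so rows that repeat a pose let the fingers close. It gives the time, the measured TCP pose, the force, the opening and the grip force at its end, in the units of the state.
- read_state(): the state, without advancing time (a new reading comes with each control period).
- capture(name): name is "scene" or "top"; returns the picture (400x640x3 uint8, red, green, blue); there is no depth.
- camera_params(name): a dict with "fovy" (degrees; the focal length in pixels is half the picture's height over the tangent of half this angle, whatever the lens; pixels are square), "cx", "cy" (the principal point, pixels), "extrinsics" (4x4, takes a point from world to camera coordinates). Camera axes: x right, y down, z forward; pixel columns grow to the right and rows downward; lengths in mm; the calibration is good to about 2 mm. A picture is of the moment at which its call begins. camera_params takes no time and is no camera call.
- sign_off(): hands the job in; it is judged then, once.
The state is a dict: "time": time; "joint_pos": joint angles; "joint_velocities": joint speeds; "effort": joint torques, N m; "eef_pos": TCP position; "tcp_rot": TCP orientation; "wrist_force": force on the tool from outside, world axes, zero at the start; "torque": the same for the moment, N m; "finger_gap": finger opening in mm; "gripper_force": force on a finger pad.
Only numpy, scipy, OpenCV 4.12 (cv2) and the standard library are available. Lean on these libraries where they do the work, as an engineer would, in place of code of your own. Each camera call takes 0.05 s, during which the arm holds its last target. There are 200 camera calls.

## Working session

There is one attempt and no reset: what is moved stays moved. The work goes in short steps, Python scripts to look and compute and a tool call to move; the robot and the scene stay as the last step left them, time stands still between calls to the robot, and variables do not carry over. Pictures are saved under pics/ and viewed, at most 10 in all, crops included, and the job is handed in when it is done.

Besides the shell and the picture viewer there is one more tool, called after ">>>" by a JSON object that holds its "op" and its "data". play_rows: Moves the arm, as the interface text tells. Its arguments: {"type":"object","properties":{"moves":{"type":"array"},"newtons":{"type":"number"}},"required":["moves"]}

```bash
mkdir -p pics; python3 - <<'E'
from plant import *
import cv2,json,numpy as np
for n in("scene","top"):
    im=capture(n); cv2.imwrite(f"pics/{n}0.png",im[:,:,::-1]); p=camera_params(n); print(n,p["fovy"],p["cx"],p["cy"],np.round(p["extrinsics"],4).tolist())
print(read_state())
E
```

```text
scene 51.585396408342866 323.4854440987479 199.76712693818115 [[0.7369, 0.676, 0.0109, -467.2245], [0.4083, -0.432, -0.8042, -47.2473], [-0.5389, 0.597, -0.5943, 1681.9441], [0.0, 0.0, 0.0, 1.0]]
top 43.734073074292425 316.5230639828596 198.9450801044854 [[0.0139, -0.9998, -0.0121, 73.228], [-0.9857, -0.0117, -0.1682, 606.4711], [0.1681, 0.0143, -0.9857, 1554.6797], [0.0, 0.0, 0.0, 1.0]]
{'time': 0.1, 'joint_pos': array([-7.19914251e+01,  2.83100627e+01,  7.71237615e+01,  1.31645117e-03,
        7.46267879e+01, -5.47116272e+00]), 'joint_velocities': array([-0.04669177, -0.01851686, -0.07936726, -0.01129289, -0.08101119,
       -0.02041175]), 'effort': array([ 1.72778789e-03, -8.83588672e+01, -3.84559679e+01, -1.21398225e-04,
        5.22197064e-03,  3.80892016e-05]), 'eef_pos': array([ 248.93342777, -572.94346349,  230.77249403]), 'tcp_rot': array([-1.79939785e+02, -7.04223682e-03,  2.34793842e+01]), 'wrist_force': array([0.09915504, 0.62087715, 0.41337132]), 'torque': array([-0.00275434, -0.00453277,  0.02167348]), 'gripper_force': 0.0, 'finger_gap': 85.60922728285102}
```

View pics/scene0.png

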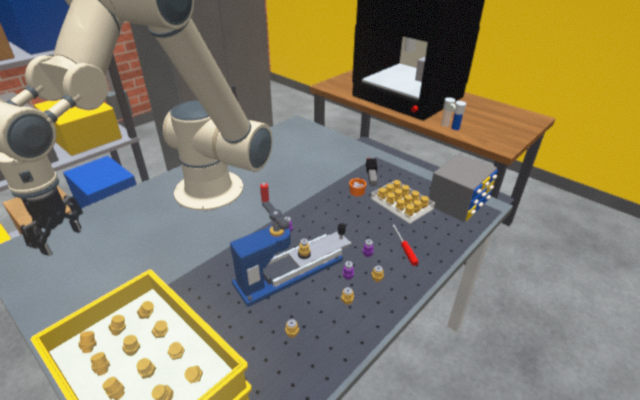

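View pics/top0.png

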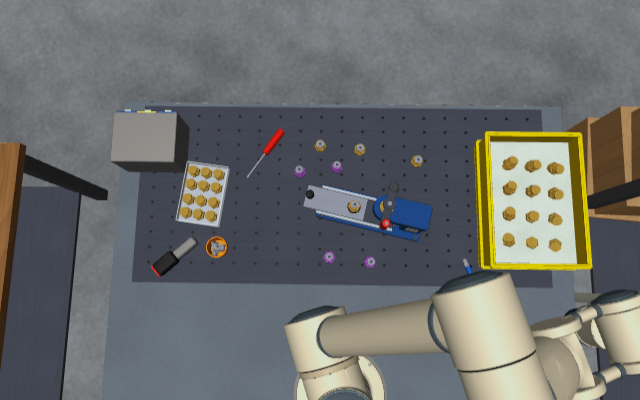

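The press is in the middle, with its slide pointing along world +y. In the top view the knob is at (310,195), the red grip at (386,224) and the fitting on the slide at (354,206). In the scene view the grip is at (265,190) and the knob at (342,229). The loose brass and purple fittings are look-alikes. The red driver at (273,142) in the top view is not the grip, because the grip sits on the crank arm.

```bash
cat > h.py <<'E'
import numpy as np,cv2
from plant import *
def cam(n):
    p=camera_params(n);f=200/np.tan(np.radians(p["fovy"]/2));E=np.array(p["extrinsics"]);return f,p["cx"],p["cy"],E[:3,:3],E[:3,3]
def ray(n,uv):
    f,cx,cy,R,t=cam(n);d=R.T@np.array([(uv[0]-cx)/f,(uv[1]-cy)/f,1]);return -R.T@t,d/np.linalg.norm(d)
def onz(n,uv,z):
    o,d=ray(n,uv);return o+d*(z-o[2])/d[2]
def tri(a,b):
    (o,d),(p,e)=ray("scene",a),ray("top",b)
    s=np.linalg.lstsq(np.c_[d,-e],p-o,rcond=None)[0];A=o+s[0]*d;B=p+s[1]*e;return (A+B)/2,np.linalg.norm(A-B)
def proj(n,P):
    f,cx,cy,R,t=cam(n);c=R@np.array(P)+t;return c[:2]/c[2]*f+[cx,cy]
def blob(im,mask,box):
    x0,y0,x1,y1=box;m=np.zeros(mask.shape,bool);m[y0:y1,x0:x1]=mask[y0:y1,x0:x1];v,u=np.nonzero(m);return np.array([u.mean(),v.mean()]),m.sum(),(u.min(),v.min(),u.max(),v.max())
E
python3 - <<'E'
from h import *
S=cv2.imread("pics/scene0.png")[:,:,::-1].astype(int);T=cv2.imread("pics/top0.png")[:,:,::-1].astype(int)
red=lambda I:(I[...,0]>100)&(I[...,0]>2*I[...,1])&(I[...,0]>2*I[...,2])
blk=lambda I:I.max(2)<45
a=blob(S,red(S),(250,175,285,210));b=blob(T,red(T),(370,210,400,235));print("grip",a,b,tri(a[0],b[0]))
a=blob(S,blk(S),(334,220,350,240));b=blob(T,blk(T),(302,186,316,204));print("knob",a,b,tri(a[0],b[0]),onz("top",b[0],102))
# blue direction
blue=((T[...,2]>60)&(T[...,2]>1.5*T[...,0])&(T[...,2]>1.3*T[...,1])).astype(np.uint8)
blue[:, :300]=0;blue[:,440:]=0;blue[:170]=0;blue[245:]=0
v,u=np.nonzero(blue);print(cv2.minAreaRect(np.c_[u,v].astype(np.float32)))
c=np.hstack([cv2.resize(S[165:305,225:365].astype(np.uint8),(390,390),interpolation=2),cv2.resize(T[150:290,295:435].astype(np.uint8),(390,390),interpolation=2)])
cv2.imwrite("pics/c1.png",c[:,:,::-1])
E
```

```text
grip (array([264.34313725, 192.02941176]), np.int64(102), (np.int64(261), np.int64(184), np.int64(267), np.int64(200))) (array([385.44444444, 222.91111111]), np.int64(45), (np.int64(382), np.int64(219), np.int64(389), np.int64(227))) (array([ 502.36102305, -110.65349391,  283.06425314]), np.float64(1.130818403045227))
knob (array([341.075, 229.15 ]), np.int64(40), (np.int64(339), np.int64(225), np.int64(344), np.int64(233))) (array([309.95 , 194.025]), np.int64(40), (np.int64(306), np.int64(191), np.int64(313), np.int64(198))) (array([616.90402509, 102.21443838,  79.02709606]), np.float64(1.322202967891514)) [612.28451686 101.0980492  102.        ]
((374.36822509765625, 210.8878173828125), (112.33638763427734, 39.03559112548828), 13.840696334838867)
```

View pics/c1.png

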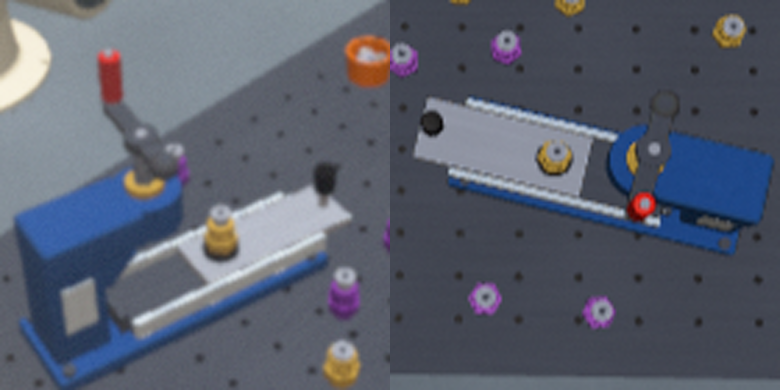

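The crop confirms it. The red grip stands on the crank arm (hub at top-view pixel ~(390,203.5)) and the knob is at the slide's outer end. The slide's fitting is gold; the purple ones are look-alikes.

```bash
python3 - <<'E'
from h import *
hub=onz("top",(295+264.3*140/390,150+149*140/390),255);print("hub",hub)
for k in (onz("top",(309.95,194.0),98),):
    d=(k-hub)[:2];print("knob",k,np.linalg.norm(d),np.degrees(np.arctan2(d[1],d[0])))
g=tri((264.3,192),(385.4,222.9))[0];print("grip",g,np.linalg.norm((g-hub)[:2]),np.degrees(np.arctan2(*(g-hub)[1::-1])), onz("top",(385.4,222.9),305))
for a,b in(((470,98),(614,137)),((450,174),(655,223)),((428,97),(592,138)),((415,155),(583,196))):
    P=[onz("top",(295+(x-390)*140/390,150+y*140/390),45) for x,y in(a,b)];d=P[0]-P[1];print(np.degrees(np.arctan2(d[1],d[0])))
E
```

```text
hub [ 560.36708508 -127.50984698  255.        ]
knob [613.08629555 101.21139882  98.        ] 234.71839176426116 77.02027649780953
grip [ 502.31070797 -110.61366296  283.13031642] 60.46506393989071 163.7733861716766 [ 499.33535295 -108.23161882  305.        ]
75.22646410145107
77.13611214321045
76.38381666749814
76.83997812040518
```

>>> {"op": "play_rows", "data": {"moves": [[[0, 0, 0], [0, 0, 50], 100], [[0, 0, 0], [0, 0, 100], 100], [[0, 0, 0], [0, 0, 150], 100], [[0, 0, 8], [24, 44, 150], 100], [[0, 0, 16], [48, 88, 150], 100], [[0, 0, 24], [72, 132, 150], 100], [[0, 0, 32], [96, 176, 150], 100], [[0, 0, 40], [120, 220, 150], 100], [[0, 0, 48], [144, 264, 150], 100], [[0, 0, 53.5], [168, 308, 150], 100], [[0, 0, 53.5], [192, 352, 150], 100], [[0, 0, 53.5], [216, 396, 150], 100]]}}

```text
time: 1.3
eef_pos: [464.9, -176.2, 381.2]
tcp_rot: [-180.0, -0.0, 77.0]
wrist_force: [0.4, -0.6, 0.2]
finger_gap: 85.3
gripper_force: 0.0
```

>>> {"op": "play_rows", "data": {"moves": [[[0, 0, 0], [24, 44, 0], 100], [[0, 0, 0], [48, 88, 0], 100], [[0, 0, 0], [72, 132, 0], 100], [[0, 0, 0], [96, 176, 0], 100], [[0, 0, 0], [120, 220, 0], 100], [[0, 0, 0], [148, 278.5, 0], 100], [[0, 0, 0], [148, 278.5, -50], 100], [[0, 0, 0], [148, 278.5, -100], 100], [[0, 0, 0], [148, 278.5, -150], 100], [[0, 0, 0], [148, 278.5, -200], 100], [[0, 0, 0], [148, 278.5, -241], 100], [[0, 0, 0], [148, 278.5, -241], 100]]}}

```text
time: 2.5
eef_pos: [608.9, 100.0, 134.9]
tcp_rot: [-179.4, 0.2, 77.0]
wrist_force: [-0.6, 0.2, 0.6]
finger_gap: 85.6
gripper_force: 0.0
```

```bash
python3 - <<'E'
from h import *
S=capture("scene");T=capture("top");s=read_state();print(s["eef_pos"],s["tcp_rot"],s["wrist_force"])
c=np.hstack([cv2.resize(S[120:300,230:410],(390,390),interpolation=2),cv2.resize(T[120:300,260:440],(390,390),interpolation=2)])
cv2.imwrite("pics/c2.png",c[:,:,::-1])
E
```

```text
[612.61570892 100.30227164 140.93245469] [-1.79951997e+02  1.36899317e-02  7.69771387e+01] [0.91056222 0.95751661 0.93868347]
```

View pics/c2.png

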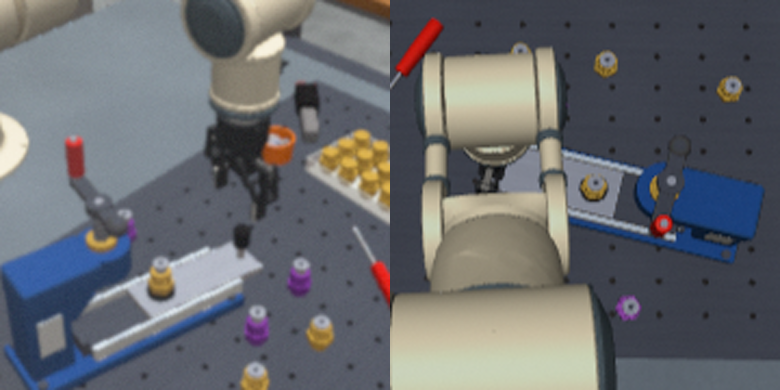

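The open gripper is above the knob, which is at crop (240,237) in the scene view, and it is centred. I'll descend, grip and push.

>>> {"op": "play_rows", "data": {"moves": [[[0, 0, 0], [0.5, 0, -40], 100], [[0, 0, 0], [0.5, 0, -70], 100], [[0, 0, 0], [0.5, 0, -73], 100], [[0, 0, 0], [0.5, 0, -73], 100], [[0, 0, 0], [0.5, 0, -73], 0], [[0, 0, 0], [0.5, 0, -73], 0], [[0, 0, 0], [0.5, 0, -73], 0], [[0, 0, 0], [0.5, 0, -73], 0], [[0, 0, 0], [0.5, 0, -73], 0], [[0, 0, 0], [0.5, 0, -73], 0]], "newtons": 30}}

```text
time: 3.6
eef_pos: [615.5, 100.0, 68.6]
tcp_rot: [179.7, -0.1, 77.0]
wrist_force: [7.9, -3.4, 5.7]
finger_gap: 25.0
gripper_force: 35.1
```

>>> {"op": "play_rows", "data": {"moves": [[[0, 0, 0], [-1, -10, 0], 0], [[0, 0, 0], [-3, -20, 0], 0], [[0, 0, 0], [-5, -30, 0], 0], [[0, 0, 0], [-7.5, -40, 0], 0], [[0, 0, 0], [-9.5, -50, 0], 0], [[0, 0, 0], [-12, -60, 0], 0], [[0, 0, 0], [-14, -70, 0], 0], [[0, 0, 0], [-16.5, -80, 0], 0], [[0, 0, 0], [-18, -86, 0], 0], [[0, 0, 0], [-19, -91, 0], 0], [[0, 0, 0], [-19, -93, 0], 0], [[0, 0, 0], [-19, -93, 0], 0]]}}

```text
time: 4.8
eef_pos: [594.3, 9.8, 68.2]
tcp_rot: [180.0, -0.2, 76.9]
wrist_force: [-1.0, 26.4, 11.5]
finger_gap: 25.1
gripper_force: 35.9
```

```bash
python3 - <<'E'
from h import *
S=capture("scene");s=read_state();print(s["eef_pos"],s["tcp_rot"],s["wrist_force"],s["finger_gap"])
E
```

```text
[594.3119548    9.72431161  68.16567203] [179.98238023  -0.19898841  76.95158903] [-0.92211173 24.55815773 11.7608041 ] 25.215532484402516
```

>>> {"op": "play_rows", "data": {"moves": [[[0, 0, 0], [0, 2.5, 0], 0], [[0, 0, 0], [0, 2.5, 0], 100], [[0, 0, 0], [0, 2.5, 0], 100], [[0, 0, 0], [0, 2.5, 0], 100], [[0, 0, 0], [0, 2.5, 0], 100], [[0, 0, 0], [0, 2.5, 10], 100], [[0, 0, 0], [0, 2.5, 40], 100], [[0, 0, 0], [0, 2.5, 90], 100], [[0, 0, 0], [0, 2.5, 140], 100], [[0, 0, 0], [0, 2.5, 190], 100], [[0, 0, 0], [0, 2.5, 240], 100], [[0, 0, 0], [0, 2.5, 285], 100]]}}

```text
time: 6.05
eef_pos: [593.5, 9.8, 355.9]
tcp_rot: [179.9, -0.0, 77.0]
wrist_force: [1.2, -0.6, -0.6]
finger_gap: 85.5
gripper_force: 0.0
```

>>> {"op": "play_rows", "data": {"moves": [[[0, 0, 0], [-23, -30, 0], 100], [[0, 0, 0], [-46, -60, 0], 100], [[0, 0, 0], [-70, -90, 0], 100], [[0, 0, 0], [-93.5, -120.5, 0], 100], [[0, 0, 0], [-93.5, -120.5, 0], 100], [[0, 0, 0], [-93.5, -120.5, 0], 100]]}}

```text
time: 6.65
eef_pos: [500.1, -111.2, 353.1]
tcp_rot: [179.9, -0.0, 76.9]
wrist_force: [-0.5, -0.2, 0.6]
finger_gap: 85.0
gripper_force: 0.0
```

```bash
python3 - <<'E'
from h import *
S=capture("scene");T=capture("top");s=read_state();print(s["eef_pos"],s["wrist_force"])
c=np.hstack([cv2.resize(S[100:300,200:400],(390,390),interpolation=2),cv2.resize(T[120:300,260:440],(390,390),interpolation=2)])
cv2.imwrite("pics/c3.png",c[:,:,::-1])
E
```

```text
[ 500.83374751 -110.22308136  352.6530502 ] [-1.25486201 -0.28975338  0.51615912]
```

View pics/c3.png

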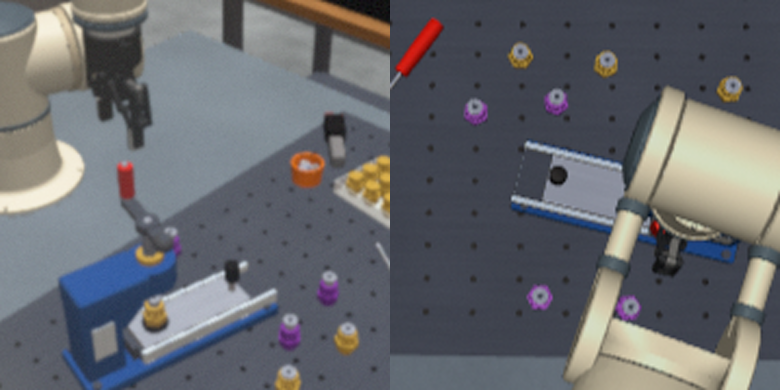

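The slide is in, with the knob at top-crop (559,175) and the fitting under the ram. The hand is above the red grip. I'll descend and grasp.

>>> {"op": "play_rows", "data": {"moves": [[[0, 0, 0], [0, 0, -30], 100], [[0, 0, 0], [0, 0, -60], 100], [[0, 0, 0], [0, 0, -78], 100], [[0, 0, 0], [0, 0, -81], 100], [[0, 0, 0], [0, 0, -81], 100], [[0, 0, 0], [0, 0, -81], 0], [[0, 0, 0], [0, 0, -81], 0], [[0, 0, 0], [0, 0, -81], 0], [[0, 0, 0], [0, 0, -81], 0], [[0, 0, 0], [0, 0, -81], 0], [[0, 0, 0], [0, 0, -81], 0], [[0, 0, 0], [0, 0, -81], 0]], "newtons": 40}}

```text
time: 7.95
eef_pos: [499.4, -110.3, 271.9]
tcp_rot: [-179.9, -0.0, 77.0]
wrist_force: [-11.5, 3.8, 14.1]
finger_gap: 22.0
gripper_force: 38.6
```

```bash
python3 - <<'E'
from h import *
T=capture("top");s=read_state();print(s["eef_pos"],s["wrist_force"],s["finger_gap"],s["torque"])
I=T.astype(int);m=I.max(2)<45
b=blob(I,m,(330,192,346,210));k=onz("top",b[0],98);print(b,k,np.hypot(*(k[:2]-[562,-128])))
E
```

```text
[ 499.42273639 -110.34501863  271.86449084] [-11.18351592   3.43899368  14.88004562] 21.988737272267787 [ 0.52743928  1.79378012 -0.04353111]
(array([337.20454545, 200.63636364]), np.int64(44), (np.int64(334), np.int64(197), np.int64(340), np.int64(204))) [593.00683808  15.65055752  98.        ] 146.95886051142142
```

```bash
cat > rows.py <<'E'
import numpy as np,sys
# args: ax ay cmdx cmdy cmdz c_start c_step n  (deg; z law: z=z0-16*(c-93.2)/360, z0=271.3)
ax,ay,x,y,z,c,st,n=map(float,sys.argv[1:9]);r=[]
for i in range(1,int(n)+1):
    k=c+st*i;t=np.radians(257-k)
    r.append([[0,0,0],[round(ax+65*np.cos(t)-x,1),round(ay+65*np.sin(t)-y,1),round(271.3-16*(k-93.2)/360-z,1)],0])
print(str(r).replace(" ",""));d=r[-1][1];print("end",k,round(x+d[0],2),round(y+d[1],2),round(z+d[2],2))
E
python3 rows.py 561.8 -128.4 501 -109.75 271.3 93 5 12
```

```text
[[[0,0,0],[np.float64(0.1),np.float64(4.6),-0.2],0],[[0,0,0],[np.float64(2.4),np.float64(9.8),-0.4],0],[[0,0,0],[np.float64(5.1),np.float64(14.8),-0.7],0],[[0,0,0],[np.float64(8.2),np.float64(19.6),-0.9],0],[[0,0,0],[np.float64(11.7),np.float64(24.0),-1.1],0],[[0,0,0],[np.float64(15.6),np.float64(28.1),-1.3],0],[[0,0,0],[np.float64(19.9),np.float64(31.9),-1.5],0],[[0,0,0],[np.float64(24.5),np.float64(35.2),-1.8],0],[[0,0,0],[np.float64(29.3),np.float64(38.2),-2.0],0],[[0,0,0],[np.float64(34.4),np.float64(40.7),-2.2],0],[[0,0,0],[np.float64(39.6),np.float64(42.8),-2.4],0],[[0,0,0],[np.float64(45.1),np.float64(44.4),-2.7],0]]
end 153.0 546.1 -65.35 268.6
```

>>> {"op": "play_rows", "data": {"moves": [[[0, 0, 0], [0.1, 4.6, -0.2], 0], [[0, 0, 0], [2.4, 9.8, -0.4], 0], [[0, 0, 0], [5.1, 14.8, -0.7], 0], [[0, 0, 0], [8.2, 19.6, -0.9], 0], [[0, 0, 0], [11.7, 24.0, -1.1], 0], [[0, 0, 0], [15.6, 28.1, -1.3], 0], [[0, 0, 0], [19.9, 31.9, -1.5], 0], [[0, 0, 0], [24.5, 35.2, -1.8], 0], [[0, 0, 0], [29.3, 38.2, -2.0], 0], [[0, 0, 0], [34.4, 40.7, -2.2], 0], [[0, 0, 0], [39.6, 42.8, -2.4], 0], [[0, 0, 0], [45.1, 44.4, -2.7], 0]]}}

```text
time: 9.2
eef_pos: [545.6, -65.1, 269.3]
tcp_rot: [-180.0, -0.1, 77.0]
wrist_force: [-2.7, 9.4, 11.6]
finger_gap: 21.9
gripper_force: 39.3
```

```bash
sed -i 's/round(/rd(/g; s/^ax,/rd=lambda v,k:float(round(v,k))\nax,/' rows.py; python3 - <<'E'
from h import *
capture("top");s=read_state();print(s["eef_pos"],s["wrist_force"],s["finger_gap"],s["gripper_force"])
E
python3 rows.py 561.8 -128.4 546.1 -65.35 268.6 153 7 12
```

```text
[546.48491047 -64.9328688  269.21735095] [-0.56267605 12.20217843  9.30182792] 22.179185904348383 39.21832501888275
[[[0,0,0],[7.8,1.5,-0.3],0],[[0,0,0],[15.7,1.9,-0.6],0],[[0,0,0],[23.6,1.5,-0.9],0],[[0,0,0],[31.4,0.0,-1.2],0],[[0,0,0],[39.0,-2.4,-1.5],0],[[0,0,0],[46.2,-5.7,-1.8],0],[[0,0,0],[53.0,-9.8,-2.1],0],[[0,0,0],[59.2,-14.7,-2.4],0],[[0,0,0],[64.8,-20.4,-2.8],0],[[0,0,0],[69.6,-26.7,-3.1],0],[[0,0,0],[73.6,-33.5,-3.4],0],[[0,0,0],[76.8,-40.8,-3.7],0]]
end 237.0 622.9 -106.15 264.9
```

>>> {"op": "play_rows", "data": {"moves": [[[0, 0, 0], [7.8, 2.0, -0.3], 0], [[0, 0, 0], [15.7, 3.0, -0.6], 0], [[0, 0, 0], [23.6, 2.8, -0.9], 0], [[0, 0, 0], [31.4, 1.4, -1.2], 0], [[0, 0, 0], [39.0, -1.0, -1.5], 0], [[0, 0, 0], [46.2, -4.3, -1.8], 0], [[0, 0, 0], [53.0, -8.4, -2.1], 0], [[0, 0, 0], [59.2, -13.3, -2.4], 0], [[0, 0, 0], [64.8, -19.0, -2.8], 0], [[0, 0, 0], [69.6, -25.3, -3.1], 0], [[0, 0, 0], [73.6, -32.1, -3.4], 0], [[0, 0, 0], [76.8, -39.4, -3.7], 0]]}}

```text
time: 10.45
eef_pos: [623.0, -106.0, 265.6]
tcp_rot: [179.9, -0.0, 77.0]
wrist_force: [-0.7, 0.3, 6.0]
finger_gap: 21.9
gripper_force: 39.1
```

```bash
python3 rows.py 561.8 -127 622.9 -104.75 264.9 237 8 12
```

```text
[[[0,0,0],[2.5,-8.7,-0.3],0],[[0,0,0],[3.7,-17.7,-0.7],0],[[0,0,0],[3.7,-26.8,-1.1],0],[[0,0,0],[2.5,-35.8,-1.4],0],[[0,0,0],[-0.0,-44.5,-1.8],0],[[0,0,0],[-3.7,-52.8,-2.1],0],[[0,0,0],[-8.5,-60.5,-2.5],0],[[0,0,0],[-14.3,-67.4,-2.8],0],[[0,0,0],[-21.1,-73.5,-3.2],0],[[0,0,0],[-28.6,-78.5,-3.5],0],[[0,0,0],[-36.8,-82.5,-3.9],0],[[0,0,0],[-45.4,-85.3,-4.3],0]]
end 333.0 577.5 -190.05 260.6
```

>>> {"op": "play_rows", "data": {"moves": [[[0, 0, 0], [2.5, -8.7, -0.3], 0], [[0, 0, 0], [3.7, -17.7, -0.7], 0], [[0, 0, 0], [3.7, -26.8, -1.1], 0], [[0, 0, 0], [2.5, -35.8, -1.4], 0], [[0, 0, 0], [0, -44.5, -1.8], 0], [[0, 0, 0], [-3.7, -52.8, -2.1], 0], [[0, 0, 0], [-8.5, -60.5, -2.5], 0], [[0, 0, 0], [-14.3, -67.4, -2.8], 0], [[0, 0, 0], [-21.1, -73.5, -3.2], 0], [[0, 0, 0], [-28.6, -78.5, -3.5], 0], [[0, 0, 0], [-36.8, -82.5, -3.9], 0], [[0, 0, 0], [-45.4, -85.3, -4.3], 0]]}}

```text
time: 11.65
eef_pos: [577.0, -191.2, 261.2]
tcp_rot: [179.9, -0.0, 77.0]
wrist_force: [-0.5, 5.4, 8.1]
finger_gap: 22.1
gripper_force: 39.3
```

```bash
python3 rows.py 561.8 -127 577.5 -190.05 260.6 333 8 12;python3 rows.py 561.8 -127 499.3 -108.9 256.4 429 8 12
```

```text
[[[0,0,0],[-8.9,-1.6,-0.3],0],[[0,0,0],[-18.0,-1.9,-0.7],0],[[0,0,0],[-27.0,-1.0,-1.0],0],[[0,0,0],[-35.8,1.2,-1.4],0],[[0,0,0],[-44.2,4.6,-1.7],0],[[0,0,0],[-52.0,9.2,-2.1],0],[[0,0,0],[-59.2,14.7,-2.4],0],[[0,0,0],[-65.5,21.3,-2.8],0],[[0,0,0],[-70.8,28.6,-3.2],0],[[0,0,0],[-75.1,36.6,-3.5],0],[[0,0,0],[-78.2,45.1,-3.9],0],[[0,0,0],[-80.1,54.0,-4.2],0]]
end 429.0 497.4 -136.05 256.4
[[[0,0,0],[-2.5,-18.1,-0.4],0],[[0,0,0],[-1.9,-9.1,-0.7],0],[[0,0,0],[0.0,-0.2,-1.1],0],[[0,0,0],[3.1,8.3,-1.4],0],[[0,0,0],[7.4,16.3,-1.8],0],[[0,0,0],[12.7,23.7,-2.2],0],[[0,0,0],[19.0,30.2,-2.5],0],[[0,0,0],[26.2,35.8,-2.9],0],[[0,0,0],[34.0,40.3,-3.2],0],[[0,0,0],[42.4,43.7,-3.6],0],[[0,0,0],[51.2,45.9,-3.9],0],[[0,0,0],[60.2,46.9,-4.3],0]]
end 525.0 559.5 -62.0 252.1
```

>>> {"op": "play_rows", "data": {"moves": [[[0, 0, 0], [-8.9, -1.6, -0.3], 0], [[0, 0, 0], [-18.0, -1.9, -0.7], 0], [[0, 0, 0], [-27.0, -1.0, -1.0], 0], [[0, 0, 0], [-35.8, 1.2, -1.4], 0], [[0, 0, 0], [-44.2, 4.6, -1.7], 0], [[0, 0, 0], [-52.0, 9.2, -2.1], 0], [[0, 0, 0], [-59.2, 14.7, -2.4], 0], [[0, 0, 0], [-65.5, 21.3, -2.8], 0], [[0, 0, 0], [-70.8, 28.6, -3.2], 0], [[0, 0, 0], [-75.1, 36.6, -3.5], 0], [[0, 0, 0], [-78.2, 45.1, -3.9], 0], [[0, 0, 0], [-80.1, 54.0, -4.2], 0]]}}

```text
time: 12.85
eef_pos: [497.3, -137.0, 257.0]
tcp_rot: [179.9, 0.0, 77.0]
wrist_force: [5.1, 0.0, 5.0]
finger_gap: 21.8
gripper_force: 39.2
```

```bash
cat > ft.py <<'E'
from h import *
import sys
A=np.array([561.8,-127.]);F=[]
for i in range(int(sys.argv[1])): 
    capture("top");s=read_state();F.append(s["wrist_force"])
F=np.array(F);p=s["eef_pos"][:2]-A;r=p/np.linalg.norm(p);t=np.array([r[1],-r[0]]) # t: clockwise
print("c",(257-np.degrees(np.arctan2(p[1],p[0])))%360,"R",np.linalg.norm(p),"Ft(resist)",np.round(-F[:,:2]@t,2),"Fr",(F[:,:2]@r).mean().round(1),"Fz",F[:,2].mean().round(1),s["time"],s["gripper_force"])
E
python3 ft.py 3; python3 rows.py 561.8 -127 497.4 -136.05 256.4 429 8 12
```

```text
c 68.49880874714381 R 65.20131944044157 Ft(resist) [-3.27 -2.55 -2.04] Fr -2.5 Fz 6.8 13.0 39.269970059394836
[[[0,0,0],[-0.6,9.0,-0.4],0],[[0,0,0],[0.0,18.1,-0.7],0],[[0,0,0],[1.9,27.0,-1.1],0],[[0,0,0],[5.0,35.5,-1.4],0],[[0,0,0],[9.3,43.5,-1.8],0],[[0,0,0],[14.6,50.8,-2.2],0],[[0,0,0],[20.9,57.4,-2.5],0],[[0,0,0],[28.1,62.9,-2.9],0],[[0,0,0],[35.9,67.5,-3.2],0],[[0,0,0],[44.3,70.9,-3.6],0],[[0,0,0],[53.1,73.1,-3.9],0],[[0,0,0],[62.1,74.0,-4.3],0]]
end 525.0 559.5 -62.05 252.1
```

>>> {"op": "play_rows", "data": {"moves": [[[0, 0, 0], [-0.6, 9.0, -0.4], 0], [[0, 0, 0], [0, 18.1, -0.7], 0], [[0, 0, 0], [1.9, 27.0, -1.1], 0], [[0, 0, 0], [5.0, 35.5, -1.4], 0], [[0, 0, 0], [9.3, 43.5, -1.8], 0], [[0, 0, 0], [14.6, 50.8, -2.2], 0], [[0, 0, 0], [20.9, 57.4, -2.5], 0], [[0, 0, 0], [28.1, 62.9, -2.9], 0], [[0, 0, 0], [35.9, 67.5, -3.2], 0], [[0, 0, 0], [44.3, 70.9, -3.6], 0], [[0, 0, 0], [53.1, 73.1, -3.9], 0], [[0, 0, 0], [62.1, 74.0, -4.3], 0]]}}

```text
time: 14.2
eef_pos: [559.6, -62.8, 252.7]
tcp_rot: [180.0, -0.0, 77.0]
wrist_force: [-1.9, 0.6, 10.0]
finger_gap: 21.9
gripper_force: 39.7
```

```bash
python3 ft.py 3; python3 rows.py 561.8 -127 559.5 -62.05 252.1 525 5 12
```

```text
c 165.53111964226872 R 64.11861227258858 Ft(resist) [-2.19 -2.52 -1.62] Fr 3.8 Fz 8.8 14.35 39.62901771068573
[[[0,0,0],[5.7,-0.0,-0.2],0],[[0,0,0],[11.3,-0.6,-0.4],0],[[0,0,0],[16.9,-1.6,-0.7],0],[[0,0,0],[22.4,-3.1,-0.9],0],[[0,0,0],[27.7,-5.1,-1.1],0],[[0,0,0],[32.8,-7.6,-1.3],0],[[0,0,0],[37.7,-10.4,-1.5],0],[[0,0,0],[42.3,-13.7,-1.8],0],[[0,0,0],[46.6,-17.4,-2.0],0],[[0,0,0],[50.6,-21.5,-2.2],0],[[0,0,0],[54.2,-25.8,-2.4],0],[[0,0,0],[57.4,-30.5,-2.7],0]]
end 585.0 616.9 -92.55 249.4
```

>>> {"op": "play_rows", "data": {"moves": [[[0, 0, 0], [5.7, 0, -0.2], 0], [[0, 0, 0], [11.3, -0.6, -0.4], 0], [[0, 0, 0], [16.9, -1.6, -0.7], 0], [[0, 0, 0], [22.4, -3.1, -0.9], 0], [[0, 0, 0], [27.7, -5.1, -1.1], 0], [[0, 0, 0], [32.8, -7.6, -1.3], 0], [[0, 0, 0], [37.7, -10.4, -1.5], 0], [[0, 0, 0], [42.3, -13.7, -1.8], 0], [[0, 0, 0], [46.6, -17.4, -2.0], 0], [[0, 0, 0], [50.6, -21.5, -2.2], 0], [[0, 0, 0], [54.2, -25.8, -2.4], 0], [[0, 0, 0], [57.4, -30.5, -2.7], 0]]}}

```text
time: 15.55
eef_pos: [617.1, -93.7, 250.0]
tcp_rot: [179.9, -0.0, 77.0]
wrist_force: [0.3, 2.3, 9.7]
finger_gap: 22.0
gripper_force: 39.7
```

```bash
python3 ft.py 3; python3 rows.py 561.8 -127 616.9 -92.55 249.4 585 3 12
```

```text
c 226.30875605490738 R 64.52840023135785 Ft(resist) [-0.23 -1.13 -0.28] Fr 2.2 Fz 8.1 15.7 39.667954444885254
[[[0,0,0],[1.8,-2.9,-0.1],0],[[0,0,0],[3.3,-6.0,-0.2],0],[[0,0,0],[4.7,-9.1,-0.4],0],[[0,0,0],[6.0,-12.2,-0.5],0],[[0,0,0],[7.1,-15.4,-0.6],0],[[0,0,0],[8.0,-18.7,-0.8],0],[[0,0,0],[8.7,-22.0,-0.9],0],[[0,0,0],[9.3,-25.4,-1.0],0],[[0,0,0],[9.7,-28.8,-1.2],0],[[0,0,0],[9.9,-32.2,-1.3],0],[[0,0,0],[9.9,-35.6,-1.4],0],[[0,0,0],[9.7,-39.0,-1.6],0]]
end 621.0 626.6 -131.55 247.8
```

>>> {"op": "play_rows", "data": {"moves": [[[0, 0, 0], [1.8, -2.9, -0.1], 0], [[0, 0, 0], [3.3, -6.0, -0.2], 0], [[0, 0, 0], [4.7, -9.1, -0.4], 0], [[0, 0, 0], [6.0, -12.2, -0.5], 0], [[0, 0, 0], [7.1, -15.4, -0.6], 0], [[0, 0, 0], [8.0, -18.7, -0.8], 0], [[0, 0, 0], [8.7, -22.0, -0.9], 0], [[0, 0, 0], [9.3, -25.4, -1.0], 0], [[0, 0, 0], [9.7, -28.8, -1.2], 0], [[0, 0, 0], [9.9, -32.2, -1.3], 0], [[0, 0, 0], [9.9, -35.6, -1.4], 0], [[0, 0, 0], [9.7, -39.0, -1.6], 0]]}}

```text
time: 16.9
eef_pos: [626.6, -132.8, 248.4]
tcp_rot: [179.9, -0.0, 77.0]
wrist_force: [0.5, 2.3, 8.3]
finger_gap: 22.1
gripper_force: 39.6
```

```bash
python3 ft.py 3; python3 rows.py 561.8 -127 626.6 -131.55 247.8 621 3 12
```

```text
c 262.42435571771273 R 65.04920299398559 Ft(resist) [ 1.1  -0.43 -0.27] Fr 1.0 Fz 8.0 17.05 39.5999675989151
[[[0,0,0],[-0.3,-3.4,-0.1],0],[[0,0,0],[-0.8,-6.7,-0.2],0],[[0,0,0],[-1.5,-10.1,-0.4],0],[[0,0,0],[-2.3,-13.4,-0.5],0],[[0,0,0],[-3.3,-16.6,-0.6],0],[[0,0,0],[-4.5,-19.8,-0.8],0],[[0,0,0],[-5.9,-22.9,-0.9],0],[[0,0,0],[-7.4,-26.0,-1.0],0],[[0,0,0],[-9.1,-28.9,-1.2],0],[[0,0,0],[-10.9,-31.8,-1.3],0],[[0,0,0],[-12.9,-34.6,-1.4],0],[[0,0,0],[-15.0,-37.2,-1.6],0]]
end 657.0 611.6 -168.75 246.2
```

>>> {"op": "play_rows", "data": {"moves": [[[0, 0, 0], [-0.3, -3.4, -0.1], 0], [[0, 0, 0], [-0.8, -6.7, -0.2], 0], [[0, 0, 0], [-1.5, -10.1, -0.4], 0], [[0, 0, 0], [-2.3, -13.4, -0.5], 0], [[0, 0, 0], [-3.3, -16.6, -0.6], 0], [[0, 0, 0], [-4.5, -19.8, -0.8], 0]]}}

```text
time: 17.65
eef_pos: [621.9, -152.6, 247.6]
tcp_rot: [179.9, -0.0, 77.0]
wrist_force: [-0.3, 2.4, 9.7]
finger_gap: 21.8
gripper_force: 39.6
```

>>> {"op": "play_rows", "data": {"moves": [[[0, 0, 0], [-1.4, -3.1, -0.1], 0], [[0, 0, 0], [-2.9, -6.2, -0.2], 0], [[0, 0, 0], [-4.6, -9.1, -0.4], 0]]}}

```text
time: 17.95
eef_pos: [617.3, -161.7, 247.2]
tcp_rot: [179.9, -0.0, 77.0]
wrist_force: [0.1, 2.7, 9.3]
finger_gap: 21.8
gripper_force: 39.6
```

```bash
python3 ft.py 3; python3 rows.py 561.8 -127 617.5 -160.45 246.6 648 2 12;
```

```text
c 289.3021226243977 R 65.43238601411487 Ft(resist) [ 0.03 -1.12 -0.21] Fr -0.6 Fz 8.4 18.1 39.6472030878067
[[[0,0,0],[-1.2,-2.0,-0.0],0],[[0,0,0],[-2.5,-3.8,-0.1],0],[[0,0,0],[-3.8,-5.7,-0.2],0],[[0,0,0],[-5.2,-7.5,-0.3],0],[[0,0,0],[-6.6,-9.2,-0.4],0],[[0,0,0],[-8.2,-10.9,-0.5],0],[[0,0,0],[-9.7,-12.5,-0.6],0],[[0,0,0],[-11.4,-14.1,-0.7],0],[[0,0,0],[-13.1,-15.6,-0.8],0],[[0,0,0],[-14.8,-17.1,-0.8],0],[[0,0,0],[-16.6,-18.5,-0.9],0],[[0,0,0],[-18.4,-19.8,-1.0],0]]
end 672.0 599.1 -180.25 245.6
```

>>> {"op": "play_rows", "data": {"moves": [[[0, 0, 0], [-1.2, -2.0, 0], 0], [[0, 0, 0], [-2.5, -3.8, -0.1], 0], [[0, 0, 0], [-3.8, -5.7, -0.2], 0], [[0, 0, 0], [-5.2, -7.5, -0.3], 0], [[0, 0, 0], [-6.6, -9.2, -0.4], 0], [[0, 0, 0], [-8.2, -10.9, -0.5], 0]]}}

```text
time: 18.7
eef_pos: [609.1, -172.5, 246.7]
tcp_rot: [179.9, -0.0, 77.0]
wrist_force: [0.2, 2.1, 9.1]
finger_gap: 22.0
gripper_force: 39.6
```

```bash
python3 ft.py 2; python3 -c "
from h import *
S=capture('scene');cv2.imwrite('pics/c4.png',cv2.resize(S[190:300,220:330],(600,600),interpolation=2)[:,:,::-1])"; python3 rows.py 561.8 -127 609.3 -171.35 246.1 660 2 12;
```

```text
c 301.14138045736297 R 65.57928032523202 Ft(resist) [0.86 0.12] Fr -1.2 Fz 8.1 18.8 39.65012490749359
[[[0,0,0],[-1.5,-1.6,-0.1],0],[[0,0,0],[-3.2,-3.2,-0.2],0],[[0,0,0],[-4.9,-4.7,-0.3],0],[[0,0,0],[-6.6,-6.2,-0.3],0],[[0,0,0],[-8.4,-7.6,-0.4],0],[[0,0,0],[-10.2,-8.9,-0.5],0],[[0,0,0],[-12.1,-10.2,-0.6],0],[[0,0,0],[-14.0,-11.4,-0.7],0],[[0,0,0],[-16.0,-12.5,-0.8],0],[[0,0,0],[-18.0,-13.6,-0.9],0],[[0,0,0],[-20.0,-14.6,-1.0],0],[[0,0,0],[-22.1,-15.5,-1.1],0]]
end 684.0 587.2 -186.85 245.0
```

View pics/c4.png

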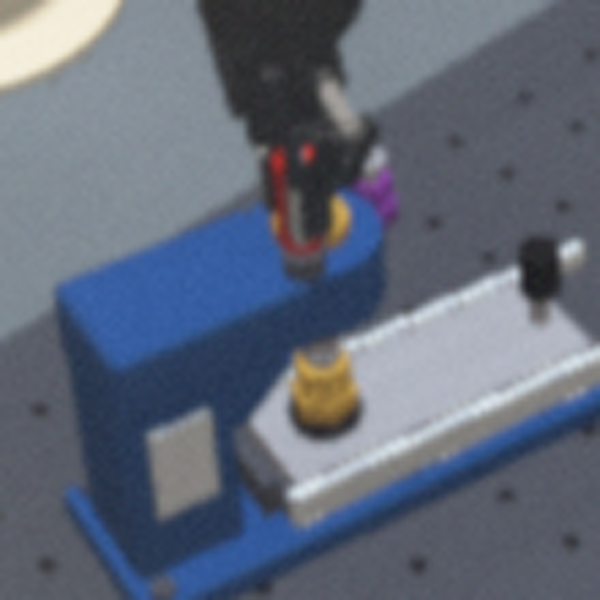

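The fitting with its plug stands in its nest under the head at (322,380), and the slide is in. I'll continue in small steps.

>>> {"op": "play_rows", "data": {"moves": [[[0, 0, 0], [-1.5, -1.6, -0.1], 0], [[0, 0, 0], [-3.2, -3.2, -0.2], 0], [[0, 0, 0], [-4.9, -4.7, -0.3], 0], [[0, 0, 0], [-6.6, -6.2, -0.3], 0], [[0, 0, 0], [-8.4, -7.6, -0.4], 0], [[0, 0, 0], [-10.2, -8.9, -0.5], 0], [[0, 0, 0], [-12.1, -10.2, -0.6], 0], [[0, 0, 0], [-14.0, -11.4, -0.7], 0]]}}

```text
time: 19.65
eef_pos: [595.0, -183.8, 246.0]
tcp_rot: [179.9, -0.0, 77.0]
wrist_force: [-0.4, 3.7, 8.1]
finger_gap: 22.1
gripper_force: 39.7
```

```bash
python3 ft.py 2;  python3 rows.py 561.8 -126.7 595.3 -182.75 245.4 676 2 12;
```

```text
c 316.90038451041 R 65.77720649555481 Ft(resist) [ 1.83 -0.62] Fr -2.2 Fz 8.6 19.75 39.66005980968475
[[[0,0,0],[-2.0,-0.8,-0.1],0],[[0,0,0],[-4.0,-1.9,-0.2],0],[[0,0,0],[-6.0,-2.9,-0.3],0],[[0,0,0],[-8.1,-3.8,-0.4],0],[[0,0,0],[-10.2,-4.6,-0.4],0],[[0,0,0],[-12.3,-5.4,-0.5],0],[[0,0,0],[-14.5,-6.1,-0.6],0],[[0,0,0],[-16.7,-6.7,-0.7],0],[[0,0,0],[-18.9,-7.3,-0.8],0],[[0,0,0],[-21.1,-7.8,-0.9],0],[[0,0,0],[-23.3,-8.1,-1.0],0],[[0,0,0],[-25.6,-8.5,-1.1],0]]
end 700.0 569.7 -191.25 244.3
```

>>> {"op": "play_rows", "data": {"moves": [[[0, 0, 0], [-2.0, -0.8, -0.1], 0], [[0, 0, 0], [-4.0, -1.9, -0.2], 0], [[0, 0, 0], [-6.0, -2.9, -0.3], 0], [[0, 0, 0], [-8.1, -3.8, -0.4], 0], [[0, 0, 0], [-10.2, -4.6, -0.4], 0], [[0, 0, 0], [-12.3, -5.4, -0.5], 0], [[0, 0, 0], [-14.5, -6.1, -0.6], 0], [[0, 0, 0], [-16.7, -6.7, -0.7], 0], [[0, 0, 0], [-18.9, -7.3, -0.8], 0], [[0, 0, 0], [-21.1, -7.8, -0.9], 0], [[0, 0, 0], [-23.3, -8.1, -1.0], 0], [[0, 0, 0], [-25.6, -8.5, -1.1], 0]]}}

```text
time: 20.95
eef_pos: [569.6, -192.4, 244.9]
tcp_rot: [179.9, 0.0, 77.0]
wrist_force: [2.5, 3.0, 7.4]
finger_gap: 22.0
gripper_force: 39.6
```

```bash
python3 ft.py 3;  python3 rows.py 561.8 -126.5 569.7 -191.25 244.3 700 2 12;
```

```text
c 340.4207374260768 R 65.88292531113647 Ft(resist) [ 1.22 -0.4  -0.33] Fr -1.8 Fz 9.0 21.1 39.66162979602814
[[[0,0,0],[-2.2,-0.0,-0.1],0],[[0,0,0],[-4.5,-0.2,-0.1],0],[[0,0,0],[-6.8,-0.2,-0.2],0],[[0,0,0],[-9.0,-0.2,-0.3],0],[[0,0,0],[-11.3,-0.2,-0.4],0],[[0,0,0],[-13.6,-0.0,-0.5],0],[[0,0,0],[-15.8,0.2,-0.6],0],[[0,0,0],[-18.1,0.6,-0.7],0],[[0,0,0],[-20.3,0.9,-0.8],0],[[0,0,0],[-22.5,1.4,-0.9],0],[[0,0,0],[-24.7,2.0,-0.9],0],[[0,0,0],[-26.9,2.6,-1.0],0]]
end 724.0 542.8 -188.65 243.3
```

>>> {"op": "play_rows", "data": {"moves": [[[0, 0, 0], [-2.2, 0, -0.1], 0], [[0, 0, 0], [-4.5, -0.2, -0.1], 0], [[0, 0, 0], [-6.8, -0.2, -0.2], 0], [[0, 0, 0], [-9.0, -0.2, -0.3], 0], [[0, 0, 0], [-11.3, -0.2, -0.4], 0], [[0, 0, 0], [-13.6, 0, -0.5], 0]]}}

```text
time: 21.7
eef_pos: [556.1, -192.6, 244.4]
tcp_rot: [179.9, 0.0, 77.0]
wrist_force: [1.3, 0.5, 7.2]
finger_gap: 22.0
gripper_force: 39.6
```

```bash
python3 ft.py 4;  python3 rows.py 561.8 -126.5 556.1 -191.25 243.8 712 2 12;
```

```text
c 352.22121973241605 R 65.83829030951215 Ft(resist) [ 0.49 -0.09 -0.4  -0.01] Fr -0.4 Fz 8.5 21.9 39.65788543224335
[[[0,0,0],[-2.2,0.2,-0.1],0],[[0,0,0],[-4.5,0.6,-0.2],0],[[0,0,0],[-6.7,0.9,-0.3],0],[[0,0,0],[-8.9,1.4,-0.4],0],[[0,0,0],[-11.1,2.0,-0.4],0],[[0,0,0],[-13.3,2.6,-0.5],0],[[0,0,0],[-15.5,3.3,-0.6],0],[[0,0,0],[-17.6,4.1,-0.7],0],[[0,0,0],[-19.7,4.9,-0.8],0],[[0,0,0],[-21.8,5.8,-0.9],0],[[0,0,0],[-23.8,6.8,-1.0],0],[[0,0,0],[-25.8,7.9,-1.1],0]]
end 736.0 530.3 -183.35 242.7
```

>>> {"op": "play_rows", "data": {"moves": [[[0, 0, 0], [-2.2, 0.2, -0.1], 0], [[0, 0, 0], [-4.5, 0.6, -0.2], 0], [[0, 0, 0], [-6.7, 0.9, -0.3], 0], [[0, 0, 0], [-8.9, 1.4, -0.4], 0], [[0, 0, 0], [-11.1, 2.0, -0.4], 0], [[0, 0, 0], [-13.3, 2.6, -0.5], 0], [[0, 0, 0], [-15.5, 3.3, -0.6], 0], [[0, 0, 0], [-17.6, 4.1, -0.7], 0]]}}

```text
time: 22.7
eef_pos: [538.5, -188.6, 243.7]
tcp_rot: [179.9, 0.0, 77.0]
wrist_force: [2.2, 0.1, 7.0]
finger_gap: 22.1
gripper_force: 39.6
```

```bash
python3 ft.py 4;  python3 rows.py 561.8 -126.5 538.5 -187.15 243.1 728 2 12;
```

```text
c 7.970821940582596 R 65.78594971592175 Ft(resist) [ 1.62 -0.71 -1.63 -0.01] Fr -0.4 Fz 7.9 22.9 39.6603262424469
[[[0,0,0],[-2.1,0.8,-0.1],0],[[0,0,0],[-4.2,1.7,-0.2],0],[[0,0,0],[-6.2,2.7,-0.3],0],[[0,0,0],[-8.2,3.8,-0.4],0],[[0,0,0],[-10.2,4.9,-0.5],0],[[0,0,0],[-12.1,6.1,-0.5],0],[[0,0,0],[-14.0,7.4,-0.6],0],[[0,0,0],[-15.8,8.7,-0.7],0],[[0,0,0],[-17.6,10.1,-0.8],0],[[0,0,0],[-19.3,11.6,-0.9],0],[[0,0,0],[-21.0,13.1,-1.0],0],[[0,0,0],[-22.7,14.7,-1.1],0]]
end 752.0 515.8 -172.45 242.0
```

>>> {"op": "play_rows", "data": {"moves": [[[0, 0, 0], [-2.1, 0.8, -0.1], 0], [[0, 0, 0], [-4.2, 1.7, -0.2], 0], [[0, 0, 0], [-6.2, 2.7, -0.3], 0], [[0, 0, 0], [-8.2, 3.8, -0.4], 0], [[0, 0, 0], [-10.2, 4.9, -0.5], 0], [[0, 0, 0], [-12.1, 6.1, -0.5], 0], [[0, 0, 0], [-14.0, 7.4, -0.6], 0], [[0, 0, 0], [-15.8, 8.7, -0.7], 0], [[0, 0, 0], [-17.6, 10.1, -0.8], 0], [[0, 0, 0], [-19.3, 11.6, -0.9], 0], [[0, 0, 0], [-21.0, 13.1, -1.0], 0], [[0, 0, 0], [-22.7, 14.7, -1.1], 0]]}}

```text
time: 24.1
eef_pos: [515.9, -173.9, 242.6]
tcp_rot: [179.9, 0.0, 77.0]
wrist_force: [1.8, -0.9, 7.9]
finger_gap: 22.1
gripper_force: 39.6
```

```bash
python3 ft.py 4;  python3 rows.py 561.8 -126.5 515.8 -172.45 242.0 752 2 12;
```

```text
c 31.643080714156042 R 65.63497292506358 Ft(resist) [ 1.08 -0.08 -0.07 -0.43] Fr -1.1 Fz 8.8 24.3 39.66474652290344
[[[0,0,0],[-1.5,1.6,-0.1],0],[[0,0,0],[-3.1,3.3,-0.2],0],[[0,0,0],[-4.5,5.0,-0.2],0],[[0,0,0],[-5.9,6.8,-0.3],0],[[0,0,0],[-7.2,8.7,-0.4],0],[[0,0,0],[-8.5,10.5,-0.5],0],[[0,0,0],[-9.7,12.5,-0.6],0],[[0,0,0],[-10.9,14.4,-0.7],0],[[0,0,0],[-11.9,16.4,-0.8],0],[[0,0,0],[-12.9,18.5,-0.9],0],[[0,0,0],[-13.8,20.6,-1.0],0],[[0,0,0],[-14.7,22.7,-1.0],0]]
end 776.0 501.1 -149.75 241.0
```

>>> {"op": "play_rows", "data": {"moves": [[[0, 0, 0], [-1.5, 1.6, -0.1], 0], [[0, 0, 0], [-3.1, 3.3, -0.2], 0], [[0, 0, 0], [-4.5, 5.0, -0.2], 0], [[0, 0, 0], [-5.9, 6.8, -0.3], 0], [[0, 0, 0], [-7.2, 8.7, -0.4], 0], [[0, 0, 0], [-8.5, 10.5, -0.5], 0], [[0, 0, 0], [-9.7, 12.5, -0.6], 0], [[0, 0, 0], [-10.9, 14.4, -0.7], 0], [[0, 0, 0], [-11.9, 16.4, -0.8], 0], [[0, 0, 0], [-12.9, 18.5, -0.9], 0], [[0, 0, 0], [-13.8, 20.6, -1.0], 0], [[0, 0, 0], [-14.7, 22.7, -1.0], 0]]}}

```text
time: 25.5
eef_pos: [501.1, -151.3, 241.6]
tcp_rot: [179.9, 0.0, 77.0]
wrist_force: [1.3, -1.0, 5.9]
finger_gap: 21.8
gripper_force: 39.6
```

```bash
python3 ft.py 3;  python3 rows.py 561.8 -126.5 501.1 -149.75 241.0 776 2 12;
```

```text
c 55.456607458633755 R 65.35712267291267 Ft(resist) [ 1.14 -0.48 -0.07] Fr -0.9 Fz 7.5 25.65 39.611746072769165
[[[0,0,0],[-0.8,2.1,-0.1],0],[[0,0,0],[-1.5,4.2,-0.2],0],[[0,0,0],[-2.1,6.4,-0.3],0],[[0,0,0],[-2.6,8.6,-0.4],0],[[0,0,0],[-3.1,10.8,-0.5],0],[[0,0,0],[-3.5,13.1,-0.6],0],[[0,0,0],[-3.8,15.3,-0.7],0],[[0,0,0],[-4.1,17.6,-0.8],0],[[0,0,0],[-4.2,19.8,-0.8],0],[[0,0,0],[-4.3,22.1,-0.9],0],[[0,0,0],[-4.3,24.4,-1.0],0],[[0,0,0],[-4.2,26.7,-1.1],0]]
end 800.0 496.9 -123.05 239.9
```

>>> {"op": "play_rows", "data": {"moves": [[[0, 0, 0], [-0.8, 2.1, -0.1], 0], [[0, 0, 0], [-1.5, 4.2, -0.2], 0], [[0, 0, 0], [-2.1, 6.4, -0.3], 0], [[0, 0, 0], [-2.6, 8.6, -0.4], 0], [[0, 0, 0], [-3.1, 10.8, -0.5], 0], [[0, 0, 0], [-3.5, 13.1, -0.6], 0], [[0, 0, 0], [-3.8, 15.3, -0.7], 0], [[0, 0, 0], [-4.1, 17.6, -0.8], 0], [[0, 0, 0], [-4.2, 19.8, -0.8], 0], [[0, 0, 0], [-4.3, 22.1, -0.9], 0], [[0, 0, 0], [-4.3, 24.4, -1.0], 0], [[0, 0, 0], [-4.2, 26.7, -1.1], 0]]}}

```text
time: 26.85
eef_pos: [496.9, -125.0, 240.5]
tcp_rot: [179.9, 0.1, 77.0]
wrist_force: [-2.0, -6.6, 7.2]
finger_gap: 22.3
gripper_force: 39.6
```

```bash
python3 ft.py 4;  python3 rows.py 561.8 -126.5 496.9 -123.05 239.9 800 2 12;
```

```text
c 78.9114558770612 R 64.98977330641074 Ft(resist) [5.84 4.49 4.81 4.31] Fr 0.4 Fz 8.5 27.05 39.63058590888977
[[[0,0,0],[0.1,2.2,-0.1],0],[[0,0,0],[0.4,4.5,-0.2],0],[[0,0,0],[0.7,6.7,-0.3],0],[[0,0,0],[1.1,9.0,-0.4],0],[[0,0,0],[1.6,11.2,-0.5],0],[[0,0,0],[2.1,13.4,-0.5],0],[[0,0,0],[2.7,15.6,-0.6],0],[[0,0,0],[3.4,17.7,-0.7],0],[[0,0,0],[4.2,19.8,-0.8],0],[[0,0,0],[5.1,21.9,-0.9],0],[[0,0,0],[6.0,24.0,-1.0],0],[[0,0,0],[7.0,26.1,-1.1],0]]
end 824.0 503.9 -96.95 238.8
```

>>> {"op": "play_rows", "data": {"moves": [[[0, 0, 0], [0, 1.1, 0], 0], [[0, 0, 0], [0.1, 2.2, -0.1], 0], [[0, 0, 0], [0.1, 2.2, -0.1], 0]]}}

```text
time: 27.35
eef_pos: [497.0, -122.8, 240.4]
tcp_rot: [179.9, 0.1, 77.0]
wrist_force: [-1.1, -6.0, 8.1]
finger_gap: 22.0
gripper_force: 39.6
```

```bash
python3 ft.py 6; python3 -c "
from h import *
S=capture('scene');cv2.imwrite('pics/c5.png',cv2.resize(S[190:300,220:330],(600,600),interpolation=2)[:,:,::-1])"
```

```text
c 80.66642711538486 R 64.96356051555995 Ft(resist) [5.27 5.61 6.17 5.29 5.63 4.65] Fr 0.2 Fz 8.5 27.65 39.63187873363495
```

View pics/c5.png

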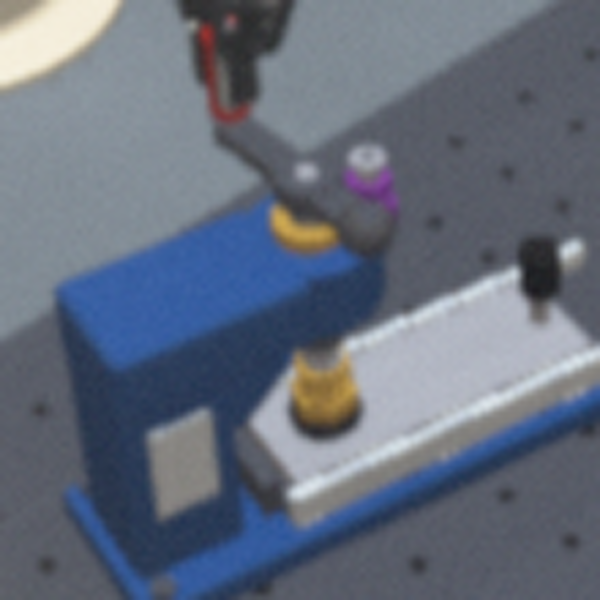

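The load rises stiffly, about 0.85 N at the grip for 2° of crank, so the plug is home. I estimate around 110–150 N under the ram. I'll press one more degree for a moment, then wind back.

>>> {"op": "play_rows", "data": {"moves": [[[0, 0, 0], [0.1, 1.1, 0], 0], [[0, 0, 0], [0.1, 1.1, 0], 0], [[0, 0, 0], [0.1, 1.1, 0], 0], [[0, 0, 0], [0.1, 1.1, 0], 0]]}}

```text
time: 28.1
eef_pos: [497.0, -121.8, 240.4]
tcp_rot: [179.9, 0.1, 77.0]
wrist_force: [-0.9, -5.6, 8.1]
finger_gap: 22.2
gripper_force: 39.6
```

```bash
python3 ft.py 5; python3 rows.py 561.8 -126.5 497.1 -119.75 239.8 803 -7 12; python3 rows.py 561.8 -126.5 532.6 -184.6 243.5 719 -8 12 
```

```text
c 81.57496941471231 R 64.97835192849955 Ft(resist) [6.07 6.4  5.79 6.39 6.72] Fr 0.3 Fz 7.9 28.35 39.62495684623718
[[[0,0,0],[-0.3,-7.9,0.3],0],[[0,0,0],[0.3,-15.8,0.6],0],[[0,0,0],[1.9,-23.6,0.9],0],[[0,0,0],[4.4,-31.1,1.2],0],[[0,0,0],[7.8,-38.3,1.5],0],[[0,0,0],[12.1,-45.0,1.8],0],[[0,0,0],[17.2,-51.1,2.1],0],[[0,0,0],[22.9,-56.5,2.4],0],[[0,0,0],[29.3,-61.3,2.8],0],[[0,0,0],[36.2,-65.2,3.1],0],[[0,0,0],[43.5,-68.2,3.4],0],[[0,0,0],[51.2,-70.3,3.7],0]]
end 719.0 548.3 -190.05 243.5
[[[0,0,0],[24.7,-6.7,0.3],0],[[0,0,0],[33.7,-6.7,0.7],0],[[0,0,0],[42.7,-5.5,1.1],0],[[0,0,0],[51.4,-3.0,1.4],0],[[0,0,0],[59.7,0.7,1.8],0],[[0,0,0],[67.4,5.5,2.1],0],[[0,0,0],[74.4,11.3,2.5],0],[[0,0,0],[80.4,18.1,2.8],0],[[0,0,0],[85.5,25.6,3.2],0],[[0,0,0],[89.5,33.8,3.5],0],[[0,0,0],[92.3,42.4,3.9],0],[[0,0,0],[93.8,51.3,4.3],0]]
end 623.0 626.4 -133.3 247.8
```

>>> {"op": "play_rows", "data": {"moves": [[[0, 0, 0], [-0.3, -7.9, 0.3], 0], [[0, 0, 0], [0.3, -15.8, 0.6], 0], [[0, 0, 0], [1.9, -23.6, 0.9], 0], [[0, 0, 0], [4.4, -31.1, 1.2], 0], [[0, 0, 0], [7.8, -38.3, 1.5], 0], [[0, 0, 0], [12.1, -45.0, 1.8], 0], [[0, 0, 0], [17.2, -51.1, 2.1], 0], [[0, 0, 0], [22.9, -56.5, 2.4], 0], [[0, 0, 0], [29.3, -61.3, 2.8], 0], [[0, 0, 0], [36.2, -65.2, 3.1], 0], [[0, 0, 0], [43.5, -68.2, 3.4], 0], [[0, 0, 0], [51.2, -70.3, 3.7], 0]]}}

```text
time: 29.55
eef_pos: [548.0, -191.4, 244.0]
tcp_rot: [180.0, 0.0, 77.0]
wrist_force: [-2.4, 2.3, 9.6]
finger_gap: 21.8
gripper_force: 39.7
```

```bash
python3 rows.py 561.8 -126.5 548.3 -190.05 243.5 719 -8 12;python3 rows.py 561.8 -127 626.4 -133.3 247.8 623 -8 12;python3 rows.py 561.8 -127 573.6 -63.1 252 527 -8 12 
```

```text
[[[0,0,0],[9.0,-1.3,0.3],0],[[0,0,0],[18.0,-1.3,0.7],0],[[0,0,0],[27.0,-0.0,1.1],0],[[0,0,0],[35.7,2.5,1.4],0],[[0,0,0],[44.0,6.2,1.8],0],[[0,0,0],[51.7,11.0,2.1],0],[[0,0,0],[58.7,16.8,2.5],0],[[0,0,0],[64.7,23.5,2.8],0],[[0,0,0],[69.8,31.1,3.2],0],[[0,0,0],[73.8,39.2,3.5],0],[[0,0,0],[76.6,47.8,3.9],0],[[0,0,0],[78.1,56.8,4.3],0]]
end 623.0 626.4 -133.25 247.8
[[[0,0,0],[0.4,8.6,0.3],0],[[0,0,0],[-0.6,17.6,0.7],0],[[0,0,0],[-2.8,26.4,1.0],0],[[0,0,0],[-6.2,34.8,1.4],0],[[0,0,0],[-10.7,42.6,1.7],0],[[0,0,0],[-16.3,49.8,2.1],0],[[0,0,0],[-22.8,56.1,2.4],0],[[0,0,0],[-30.2,61.4,2.8],0],[[0,0,0],[-38.2,65.7,3.2],0],[[0,0,0],[-46.7,68.8,3.5],0],[[0,0,0],[-55.6,70.7,3.9],0],[[0,0,0],[-64.6,71.3,4.2],0]]
end 527.0 561.8 -62.0 252.0
[[[0,0,0],[-20.8,0.5,0.4],0],[[0,0,0],[-29.7,-1.4,0.7],0],[[0,0,0],[-38.2,-4.5,1.1],0],[[0,0,0],[-46.2,-8.8,1.4],0],[[0,0,0],[-53.6,-14.1,1.8],0],[[0,0,0],[-60.1,-20.4,2.2],0],[[0,0,0],[-65.7,-27.6,2.5],0],[[0,0,0],[-70.2,-35.4,2.9],0],[[0,0,0],[-73.6,-43.8,3.2],0],[[0,0,0],[-75.8,-52.6,3.6],0],[[0,0,0],[-76.8,-61.6,3.9],0],[[0,0,0],[-76.4,-70.7,4.3],0]]
end 431.0 497.2 -133.8 256.3
```

>>> {"op": "play_rows", "data": {"moves": [[[0, 0, 0], [9.0, -1.3, 0.3], 0], [[0, 0, 0], [18.0, -1.3, 0.7], 0], [[0, 0, 0], [27.0, 0, 1.1], 0], [[0, 0, 0], [35.7, 2.5, 1.4], 0], [[0, 0, 0], [44.0, 6.2, 1.8], 0], [[0, 0, 0], [51.7, 11.0, 2.1], 0], [[0, 0, 0], [58.7, 16.8, 2.5], 0], [[0, 0, 0], [64.7, 23.5, 2.8], 0], [[0, 0, 0], [69.8, 31.1, 3.2], 0], [[0, 0, 0], [73.8, 39.2, 3.5], 0], [[0, 0, 0], [76.6, 47.8, 3.9], 0], [[0, 0, 0], [78.1, 56.8, 4.3], 0]]}}

```text
time: 30.75
eef_pos: [626.4, -134.7, 248.4]
tcp_rot: [179.9, 0.0, 77.0]
wrist_force: [-1.4, -1.4, 6.9]
finger_gap: 22.0
gripper_force: 39.7
```

>>> {"op": "play_rows", "data": {"moves": [[[0, 0, 0], [0.4, 8.6, 0.3], 0], [[0, 0, 0], [-0.6, 17.6, 0.7], 0], [[0, 0, 0], [-2.8, 26.4, 1.0], 0], [[0, 0, 0], [-6.2, 34.8, 1.4], 0], [[0, 0, 0], [-10.7, 42.6, 1.7], 0], [[0, 0, 0], [-16.3, 49.8, 2.1], 0], [[0, 0, 0], [-22.8, 56.1, 2.4], 0], [[0, 0, 0], [-30.2, 61.4, 2.8], 0], [[0, 0, 0], [-38.2, 65.7, 3.2], 0], [[0, 0, 0], [-46.7, 68.8, 3.5], 0], [[0, 0, 0], [-55.6, 70.7, 3.9], 0], [[0, 0, 0], [-64.6, 71.3, 4.2], 0]]}}

```text
time: 31.95
eef_pos: [561.7, -62.8, 252.6]
tcp_rot: [179.9, -0.0, 77.0]
wrist_force: [2.7, 1.6, 7.5]
finger_gap: 21.9
gripper_force: 39.6
```

>>> {"op": "play_rows", "data": {"moves": [[[0, 0, 0], [-9.0, -0.6, 0.4], 0], [[0, 0, 0], [-17.9, -2.5, 0.7], 0], [[0, 0, 0], [-26.4, -5.6, 1.1], 0], [[0, 0, 0], [-34.4, -9.9, 1.4], 0], [[0, 0, 0], [-41.8, -15.2, 1.8], 0], [[0, 0, 0], [-48.3, -21.5, 2.2], 0], [[0, 0, 0], [-53.9, -28.7, 2.5], 0], [[0, 0, 0], [-58.4, -36.5, 2.9], 0], [[0, 0, 0], [-61.8, -44.9, 3.2], 0], [[0, 0, 0], [-64.0, -53.7, 3.6], 0], [[0, 0, 0], [-64.8, -59.0, 3.8], 0], [[0, 0, 0], [-65.0, -62.7, 3.9], 0]]}}

```text
time: 33.15
eef_pos: [496.7, -126.2, 256.5]
tcp_rot: [179.9, 0.0, 77.0]
wrist_force: [1.2, 2.6, 9.5]
finger_gap: 21.8
gripper_force: 39.5
```

>>> {"op": "play_rows", "data": {"moves": [[[0, 0, 0], [0, 0, 0], 0], [[0, 0, 0], [0, 0, 0], 0], [[0, 0, 0], [0, 0, 0], 100], [[0, 0, 0], [0, 0, 0], 100], [[0, 0, 0], [0, 0, 0], 100], [[0, 0, 0], [0, 0, 0], 100], [[0, 0, 0], [0, 0, 0], 100], [[0, 0, 0], [0, 0, 10], 100], [[0, 0, 0], [0, 0, 40], 100], [[0, 0, 0], [0, 0, 80], 100], [[0, 0, 0], [0, 0, 120], 100], [[0, 0, 0], [0, 0, 150], 100]]}}

```text
time: 34.35
eef_pos: [496.4, -125.6, 409.3]
tcp_rot: [179.9, 0.0, 77.0]
wrist_force: [0.7, -0.5, 0.1]
finger_gap: 85.2
gripper_force: 0.0
```

```bash
python3 - <<'E'
from h import *
S=capture("scene");S=capture("scene");s=read_state();print(s["eef_pos"],s["wrist_force"],s["finger_gap"],s["time"])
cv2.imwrite('pics/c6.png',cv2.resize(S[150:300,210:360],(600,600),interpolation=2)[:,:,::-1])
E
```

```text
[ 497.51588283 -126.0132766   410.74357927] [ 0.34109055 -0.52459239 -0.3825012 ] 85.61023851074452 34.45
```

View pics/c6.png

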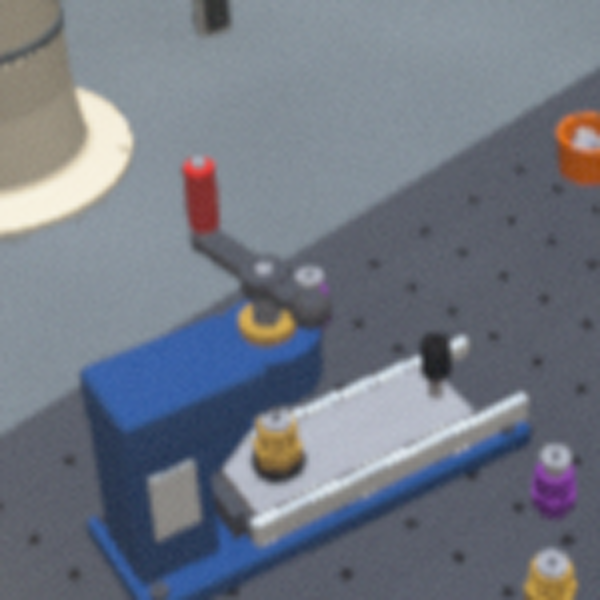

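The hand is clear of the grip at (200,195). The fitting stands upright in its nest at (278,440) with the plug head down, and the slide is in.

```bash
python3 -c "
from plant import *
print(sign_off())"
```

```text
the job is handed in; nothing more can be done
None
```

I handed the job in at about 34.5 s, and the hand-in gave no verdict: slide in, plug pressed home at about 130 N (estimated from the force at the grip), crank wound back about a full turn, grip released, and nothing else touched as far as I could see.

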